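# Stop the carving stand rocking with a wedge

### The job

The carving stand rocks because the foot under its red-capped corner is too short. Push the orange wedge along the bench, thin edge first, under that foot until it is snug and the rocking stops, without lifting the wedge, shoving the stand along, jacking it up out of level or disturbing the other things. Then press down firmly on the red cap for a moment to check that the corner no longer sinks, and take the hand away, leaving the wedge in place.

Things in the scene. Friction and masses are not known exactly. Their poses are not given: they have to be found in the camera images.
- stand: Loose carving stand, 2.6 kg: board 250 mm square, underside 40 mm, top 70 mm over the bench; 36 mm square posts centred at x, y = +-112 mm, capped at 78 mm; on it a carved panel 158 mm square, 111 mm high, set 21 mm to +x, +y. Origin: middle, at bench level; z up. The foot at (-112, -112), red cap, ends 10 mm above the bench; the stand rests level on the rest; some 2 N on the red cap tips it.
- short_foot (a point): Centre of the sole (36 x 36 mm, flat, sides along the stand's x and y) of the short foot, 10 mm above the bench while the stand is level. Once the wedge is snug here, pushing it on with more than some 9 to 18 N makes the whole stand slide along the bench.
- red_cap (a point): Centre of the flat top of the red cap (36 x 36 mm) right above the short foot, 78 mm above the bench while the stand is level; the spot to press. The carved panel begins 37 mm from it along the stand's x and y and rises 33 mm above it.
- wedge: Loose orange wedge on the bench, 130 x 45 mm, 70 g. Origin: middle of its underside. x points to the thin edge (x = +65 mm, 3 mm high); heel face at x = -65 mm, 27 mm high, flat slope between. Thin edge starts 20-60 mm from the foot's face on the stand's -y side, up to 0.25 rad askew. It fills the gap where 10 mm thick (x = 27 mm): then pushing, under 1 N on bare bench, quickly takes over 5 N.
- gouge_a: Bystander: gouge lying on the bench, dark handle, 245 mm long, 25 mm high; origin under the front of its handle, x towards the blade.
- gouge_b: Bystander: gouge, pale handle, as gouge_a.
- gouge_c: Bystander: gouge, dark handle, as gouge_a, on the right of the bench.
- mallet: Bystander: mallet lying on the bench, dark head 90 x 70 x 70 mm, round handle 150 mm long towards its -x; origin under the head.
- wax_tin: Bystander: low brass-coloured tin, 72 mm across, 35 mm high; origin under its centre.
- glue: Bystander: small pale glue bottle, yellow label, with a red cap, 56 mm across, 90 mm high, upright; origin under its centre.
- roundel: Bystander: carved wooden roundel, 84 mm across, 25 mm high; origin under its centre.
- scraper: Bystander: flat steel scraper 100 x 50 x 5 mm lying on the carved panel; it is to stay there. Origin under its centre.
Mind the look-alikes: they are no part of the job. Of the things that look like the wedge, the middle-sized one is meant.

How it is judged (in metres and radians):
On the way, in this order (a step that is already met when the one before it is completed fails the run):
1. the wedge has been pushed thin edge first under the short foot (x of short_foot in the frame of wedge between -0.02 and 0.057 m and y of short_foot in the frame of wedge between -0.024 and 0.024 m), for 0.2 s.
2. the red cap is pressed down with over 3 N and the corner does not sink (under 2.5 mm) (all of step 1 and contact force between the fingers and stand above 3 N and horizontal distance between the grasp point and red_cap below 0.045 m and height (world z) of red_cap above 0.0755 m and angle between stand's own z axis and vertical below 0.02 rad), for 0.3 s.
At the end, for the whole second after the job is handed in: Wedge flat on the bench under the short foot (foot centre at most 57 mm ahead of the wedge's middle, within 24 mm of its centre line); stand level within 0.02 rad, red corner not sunk over 2.5 mm, stand within 25 mm of its start, scraper still on it; all at rest (all of step 1 and height (world z) of red_cap above 0.0755 m and angle between stand's own z axis and vertical below 0.02 rad and distance of stand from where it was at the start of the episode below 0.025 m and height (world z) of wedge below 0.006 m and linear speed of each of stand, wedge below 0.02 m/s and height (world z) of scraper above 0.095 m); the robot touches nothing.
It fails at once if the wedge is lifted off the bench or tipped (height (world z) of wedge above 0.012 m or angle between wedge's own z axis and vertical above 0.25 rad).
It fails at once if the stand is shoved more than 30 mm or lifted or tipped over (distance of stand from where it was at the start of the episode above 0.03 m or angle between stand's own z axis and vertical above 0.12 rad).
It fails at once if a bystander is moved more than 25 mm (distance of any of gouge_a, gouge_b, gouge_c, mallet, wax_tin, glue, roundel from where it was at the start of the episode above 0.025 m or distance of scraper from where it was at the start of the episode above 0.045 m).
It also fails if it takes over 51 s, if anything falls off the work surface, if the arm or the gripper's body presses on something with over 40 N, if the wrist force passes 120 N, or if a joint passes its speed limit or range.

### The arm

A 6-joint arm with a two-finger parallel gripper is mounted at the origin on the work surface. World frame = base frame: x ahead of the robot, y to its left, z up, the work surface at z = 0. Lengths are in mm, angles in rad, forces in N, time in s.
With the tool pointing down it reaches from about 300 to 775 mm from the base axis. Payload 14.6 kg.
Tool frame: the origin (TCP) lies on the centre line of the jaws, within the pads' length; the fingertips stand 19 mm ahead of it and the grasp point (between the pads) is the TCP (bot.tip_reach is the distance from the TCP to the fingertips, in mm); z points along the fingers, y is the line along which they close (so a half turn about z gives the same grasp; the last joint's range is limited). The gripper opens to 85 mm and grips with 20 to 120 N. Pads are 22 mm wide; open, the fingers measure 114 mm over their backs; the gripper's body (76 mm by 85 mm) begins 54 mm behind the grasp point. The pads swing forward as they close: fully open they stand 13 mm farther back than shut.
Start: joints at [-1.299, 0.3, 1.521, -0, 1.321, -0.067], TCP at [182.788, -518.727, 250.281] pointing down, gripper open.
Joint ranges: [-3.03, 3.03], [-0.79, 2.21], [0.23, 2.52], [-1.04, 4.18], [0, 3.07], [-2.55, 2.55]. Speed limits (rad/s): [2.22, 2.22, 2.57, 3.14, 3.14, 3.14].

### API

Orientations are given as a unit quaternion [w, x, y, z].
In Python, from rig import bot gives the robot as it stands. Calls block until the motion is done:
- bot.move_to(position, orientation): joint-space move of the TCP to a pose.
- bot.servo_line(position, attitude=None, speed=150, until_force=None): straight line of the TCP; attitude=None keeps the orientation; speed is the mean speed in mm/s. With until_force (N) it stops when the force on the tool has changed by that much, and returns True; else False.
- bot.move_joints(angles): joint-space move.
- bot.move_gripper(opening, grip_force=None): finger opening in mm; grip_force is the grip in N (None keeps the last); returns when the fingers have stopped.
- bot.dwell(seconds).
- bot.ik(position, orientation): joint angles nearest the present ones, or None.
- bot.read_state(): the state.
- bot.read_camera(name): name is "scene" or "top" or "wrist"; returns a dict with "image" (400x640x3 uint8, blue, green, red), "depth" (400x640 float32, mm along the optical axis (not along the pixel's ray), 0 where there is no reading), "fovy" (degrees; the focal length in pixels is half the picture's height over the tangent of half this angle, whatever the lens; pixels are square), "cx", "cy" (the principal point, pixels), "k1" (the pictures are not rectified: a ray, as slopes to the right and down, at radius r is drawn at 1 + k1 r^2 times it, then the intrinsics apply), "eye" and "attitude" of the camera in the world; the wrist camera has in their place "mount" (4x4, takes a point from camera to tool coordinates, whose origin is the TCP and whose axes are the flange's). Camera axes: x right, y down, z forward; pixel columns grow to the right and rows downward; lengths in mm; the calibration is good to about 2 mm. A picture is of the moment at which its call begins: read the wrist's pose just before it.
A pose or a line that the arm cannot do raises bot.MotionError and nothing moves.
- bot.finish_job(): hands the job in; it is judged then, once.
The state is a dict: "clock": time; "joint_positions": joint angles; "qvel": joint speeds; "effort": joint torques, N m; "ee_pos": TCP position; "tool_rot": TCP orientation; "ft_force": force on the tool from outside, world axes, zero at the start; "moment": the same for the moment, N m; "grip_width": finger opening in mm; "grip_force": force on a finger pad.
Only numpy, scipy, OpenCV 4.12 (cv2) and the standard library are available. Lean on these libraries where they do the work, as an engineer would, in place of code of your own. Each camera call takes 0.05 s, during which the arm holds its last target. There are 200 camera calls.

## Working session

There is one attempt and no reset: what is moved stays moved. The work goes in short steps, each a Python script; the robot and the scene stay as the last script left them, time stands still between calls to the robot, and variables do not carry over. Pictures are saved under pics/ and viewed, at most 10 in all, crops included, and the job is handed in when it is done.

```bash
ls; mkdir -p pics; python3 - <<'E'
from rig import bot
import cv2,pickle
d={}
for n in("top","scene"):
    c=bot.read_camera(n); d[n]=c; cv2.imwrite(f"pics/{n}0.png",c["image"])
    print(n,{k:v for k,v in c.items() if k not in("image","depth")})
pickle.dump(d,open("c0.pkl","wb"))
print(bot.read_state())
E
```

```text
pics
top {'fovy': 43.17452819001992, 'cx': 317.33550063984575, 'cy': 199.03834722851454, 'k1': -0.0032036998913354997, 'eye': array([ 253.68711492,  -15.03651395, 1569.80300365]), 'attitude': array([-0.06458674,  0.71143589, -0.69719059,  0.06010665])}
scene {'fovy': 45.27043156243012, 'cx': 315.59012475898464, 'cy': 199.07074872796684, 'k1': -0.008765244856083989, 'eye': array([1255.93665388, -602.99441644, 1024.76495068]), 'attitude': array([-0.35614778,  0.83473114,  0.38620804, -0.16500316])}
{'clock': 0.1, 'joint_positions': array([-1.29860613e+00,  3.00395154e-01,  1.52150333e+00,  1.20067303e-05,
        1.32072661e+00, -6.66231562e-02]), 'qvel': array([-0.00088764, -0.0010875 , -0.00078997, -0.00062573, -0.00076774,
       -0.00054903]), 'effort': array([ 3.97907907e-04, -5.44378853e+01, -3.62371373e+01, -1.60660961e-04,
        3.03710949e-03,  5.46631975e-05]), 'ee_pos': array([ 182.7389731 , -518.55320988,  249.79586126]), 'tool_rot': array([-5.14092175e-04,  9.85685093e-01,  1.68596061e-01, -4.71803501e-05]), 'ft_force': array([ 0.36616982,  0.19795868, -0.0570822 ]), 'moment': array([ 0.06251714, -0.01449794,  0.00354178]), 'grip_force': 0.0, 'grip_width': 85.27995918829316}
```

View pics/top0.png

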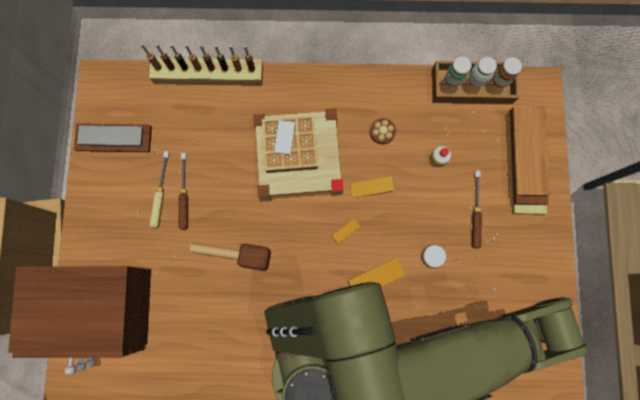

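View pics/scene0.png

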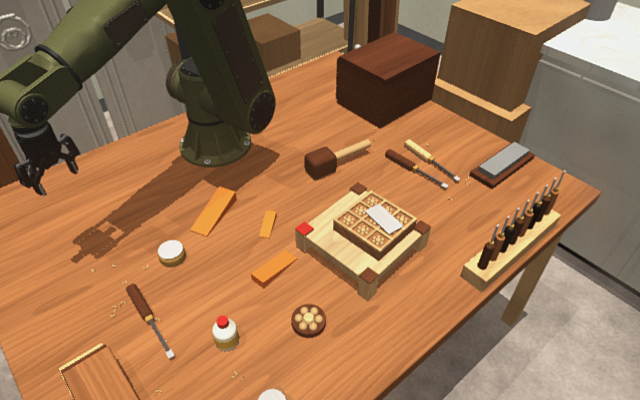

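The candidates for the wedge (top view) are orange pieces at (346,231) small, (372,187) middle and (377,275) large. I choose the middle one, since it also lies beside the red-capped corner. For red, there is the stand's cap at (337,185) and the glue cap at (445,152), and I choose the stand's.

```bash
cat >h.py <<'E'
import numpy as np,cv2
from scipy.spatial.transform import Rotation as R
def rot(q): return R.from_quat([q[1],q[2],q[3],q[0]])
def quat(r): x,y,z,w=r.as_quat(); return [w,x,y,z]
def pose(c,st=None):
    if "eye" in c: return rot(c["attitude"]).as_matrix(),np.array(c["eye"])
    M=np.array(c["mount"]); T=rot(st["tool_rot"]).as_matrix()
    return T@M[:3,:3],T@M[:3,3]+st["ee_pos"]
def rays(c,uv):
    f=200/np.tan(np.radians(c["fovy"]/2)); uv=np.atleast_2d(uv).astype(float)
    d=(uv-[c["cx"],c["cy"]])/f; u=d.copy()
    for _ in range(5): u=d/(1+c["k1"]*(u**2).sum(1,keepdims=True))
    return np.c_[u,np.ones(len(u))]
def onplane(c,uv,z,st=None):
    A,e=pose(c,st); d=rays(c,uv)@A.T
    return e+d*((np.asarray(z)-e[2])/d[:,2])[:,None]
def bydepth(c,uv,st=None):
    A,e=pose(c,st); uv=np.atleast_2d(uv).astype(int)
    return e+(rays(c,uv)*c["depth"][uv[:,1],uv[:,0]][:,None])@A.T
def mask(c,lo,hi): return cv2.inRange(cv2.cvtColor(c["image"],cv2.COLOR_BGR2HSV),lo,hi)
def blobs(m,mn):
    cs,_=cv2.findContours(m,cv2.RETR_EXTERNAL,cv2.CHAIN_APPROX_NONE)
    return [k for k in cs if cv2.contourArea(k)>mn]
ORANGE=((10,200,120),(22,255,255))
RED=((0,200,110),(5,255,255))
E
python3 - <<'E'
from h import *; import pickle
d=pickle.load(open("c0.pkl","rb"))
np.set_printoptions(precision=1,suppress=True)
c=d["top"]; hsv=cv2.cvtColor(c["image"],cv2.COLOR_BGR2HSV)
print(hsv[187,372],hsv[187,410],hsv[185,337],hsv[230,346])
for n in d:
  c=d[n]
  for nm,rg,z in(("o",ORANGE,15),("r",RED,78)):
    for b in blobs(mask(c,*rg),25):
        r=cv2.minAreaRect(b); P=onplane(c,cv2.boxPoints(r),z)
        print(n,nm,np.array(r[0]),onplane(c,r[0],z)[0],"sides",np.linalg.norm(P[1]-P[0]),np.linalg.norm(P[2]-P[1]))
c=d["top"]
b=[b for b in blobs(mask(c,*ORANGE),100) if cv2.pointPolygonTest(b,(372,187),False)>0]
m=np.zeros((400,640),np.uint8); cv2.drawContours(m,b,-1,255,-1); m=cv2.erode(m,np.ones((3,3)))
v,u=np.nonzero(m); P=bydepth(c,np.c_[u,v])
co=np.linalg.lstsq(np.c_[P[:,:2]-P[:,:2].mean(0),np.ones(len(P))],P[:,2],rcond=None)[0]
print("plane",co, "downhill yaw",np.arctan2(-co[1],-co[0]),"c",P.mean(0),cv2.minAreaRect(P[:,:2].astype(np.float32)))
I=cv2.resize(c["image"][90:260,240:420],None,fx=3.3,fy=3.3,interpolation=cv2.INTER_CUBIC); cv2.imwrite("pics/crop.png",I)
E
```

```text
[ 21 183 188] [ 15 154 161] [  1 195 188] [ 19 197 188]
scene r [222.3 321.3] [ 669.9 -382.    78. ] sides 25.784245164921742 24.05973335130565
scene r [304.  228.5] [569.4 -61.3  78. ] sides 41.11018536613038 35.27461252945657
plane [0. 0. 0.] downhill yaw -3.141592653589793 c [nan nan nan] ((0.0, 0.0), (0.0, 0.0), 0.0)<stdin>:16: RuntimeWarning: Mean of empty slice.
  ret = um.true_divide(
<stdin>:17: RuntimeWarning: Mean of empty slice.
```

View pics/crop.png

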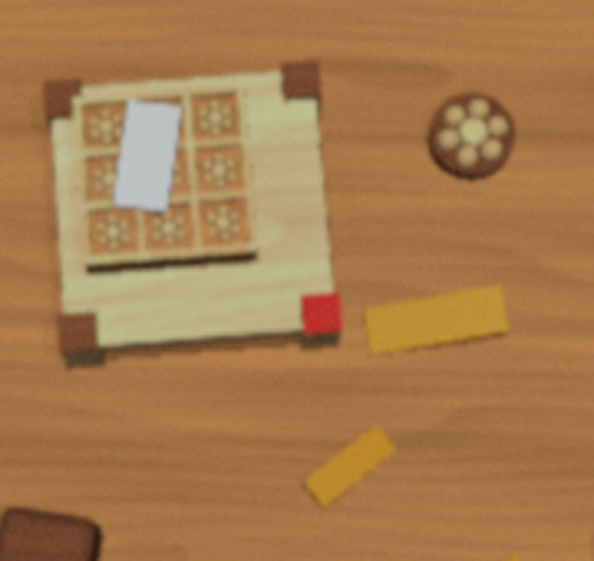

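The crop shows the middle wedge at crop (436,319), lying right beside the red cap at (321,313), with the small look-alike at (350,466). Next I'll adjust the colours and look from the wrist camera.

```bash
sed -i 's/^ORANGE.*/ORANGE=((17,165,90),(26,255,255))/; s/^RED.*/RED=((0,170,110),(5,255,255))/' h.py
cat >>h.py <<'E'
def wedge(c,near,st=None,mn=100):
    """pose from the orange blob nearest `near` (xy): depth plane + rectangle"""
    bs=blobs(mask(c,*ORANGE),mn)
    b=min(bs,key=lambda b:np.linalg.norm(onplane(c,cv2.minAreaRect(b)[0],15,st)[0,:2]-near))
    m=np.zeros((400,640),np.uint8); cv2.drawContours(m,[b],-1,255,-1)
    v,u=np.nonzero(cv2.erode(m,np.ones((3,3)))*(c["depth"]>0)); P=bydepth(c,np.c_[u,v],st)
    o=P.mean(0); P=P[(P[:,2]>1)&(P[:,2]<32)]
    co=np.linalg.lstsq(np.c_[P[:,:2]-o[:2],np.ones(len(P))],P[:,2],rcond=None)[0]
    # outline lifted to the slope plane
    A,e=pose(c,st); d=rays(c,b[:,0,:])@A.T
    n=np.array([-co[0],-co[1],1]); t=(n@(np.r_[o[:2],co[2]]-e))/(d@n); Q=e+d*t[:,None]
    r=cv2.minAreaRect(Q[:,:2].astype(np.float32))
    return b,co,r,np.arctan2(-co[1],-co[0])
E
python3 - <<'E'
from h import *; import pickle
from rig import bot
d=pickle.load(open("c0.pkl","rb")); np.set_printoptions(precision=1,suppress=True)
c=d["top"]
for nm,rg,z in(("o",ORANGE,15),("r",RED,78)):
    for b in blobs(mask(c,*rg),25):
        r=cv2.minAreaRect(b); print(nm,np.array(r),onplane(c,r[0],z)[0]) if 0 else print(nm,np.array(r[0]),np.array(r[1]),onplane(c,r[0],z)[0])
w=wedge(c,onplane(c,(372,187),15)[0,:2]); print(w[1:])
c=bot.read_camera("wrist"); print(c["mount"],c["fovy"])
E
```

```text
o [376.1 277.3] [19.9 54.3] [ 293.1 -185.9   15. ]
o [345.6 230.7] [10.6 29. ] [433.3 -91.6  15. ]
o [371.4 186.6] [15.1 42.6] [ 574.  -170.9   15. ]
r [337.  184.5] [11. 10.] [565.4 -61.1  78. ]
r [444.  151.5] [4.9 6.4] [ 674.5 -385.5   78. ]
(array([ 0. , -0.2, 14.2]), ((574.1107788085938, -170.47206115722656), (48.33793640136719, 131.07920837402344), 9.06994915008545), np.float64(1.685957666039191))
[[   0.    -1.    -0.3   77.9]
 [   1.     0.    -0.    -0.2]
 [   0.    -0.3    1.  -122.6]
 [   0.     0.     0.     1. ]] 69.06630790543302
```

```bash
cat >>h.py <<'E'
def down(yaw): # tool z down, tool x at yaw
    c,s=np.cos(yaw),np.sin(yaw)
    return quat(R.from_matrix(np.array([[c,s,0],[s,-c,0],[0,0,-1]])))
E
python3 - <<'E'
from h import *; from rig import bot; import pickle
np.set_printoptions(precision=2,suppress=True)
bot.move_to([570,-90,280],down(1.62)); bot.move_gripper(20); bot.dwell(.2)
st=bot.read_state(); c=bot.read_camera("wrist"); print(st["clock"],st["joint_positions"],st["ee_pos"],st["ft_force"])
pickle.dump((st,c),open("w1.pkl","wb")); cv2.imwrite("pics/w1.png",c["image"])
print(wedge(c,[574,-171],st)[1:])
for b in blobs(mask(c,*RED),50):
    r=cv2.minAreaRect(b); P=onplane(c,cv2.boxPoints(r),78,st); print(r, onplane(c,r[0],78,st), P[:,:2].tolist(), bydepth(c,r[0],st))
E
```

```text
3.0583 [-0.22  0.34  1.4   0.    1.4  -0.27] [570.   -89.99 279.99] [-0.82 -0.31  0.35]Traceback (most recent call last):
  File "<stdin>", line 6, in <module>
  File "h.py", line 29, in wedge
    b=min(bs,key=lambda b:np.linalg.norm(onplane(c,cv2.minAreaRect(b)[0],15,st)[0,:2]-near))
ValueError: min() iterable argument is empty
```

View pics/w1.png

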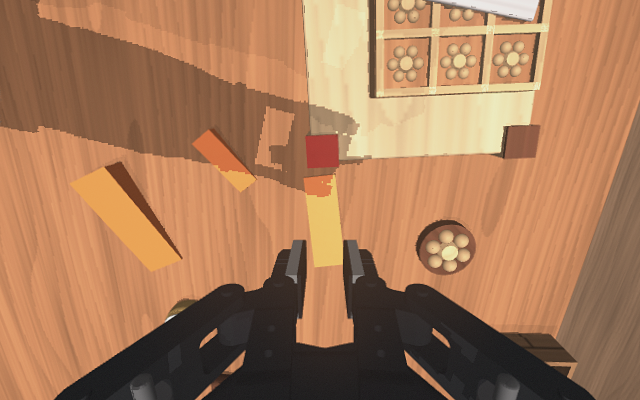

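The view shows the wedge at (324,221), heel edge at about (329,266), thin edge at about (320,176) in partial shadow, and the red cap at (322,151). The wedge is well lined up with the foot. The colours differ in this lighting, so I'll retune the masks on the saved picture.

```bash
python3 - <<'E'
from h import *; import pickle
np.set_printoptions(precision=1,suppress=True)
st,c=pickle.load(open("w1.pkl","rb")); hsv=cv2.cvtColor(c["image"],cv2.COLOR_BGR2HSV)
for p in[(322,220),(330,250),(315,186),(330,185),(322,151),(290,230),(370,200),(290,180),(295,190)]: print(p,hsv[p[1],p[0]],bydepth(c,p,st)[0])
# height map of the wedge surroundings: pixels 2..30 mm over the bench
roi=np.zeros((400,640),np.uint8); roi[168:275,296:352]=1
v,u=np.nonzero(roi*(c["depth"]>0)); P=bydepth(c,np.c_[u,v],st)
k=(P[:,2]>5)&(P[:,2]<32)&(hsv[v,u,1]>120); Q=P[k]
r=cv2.minAreaRect(Q[:,:2].astype(np.float32)); print(r,k.sum())
co=np.linalg.lstsq(np.c_[Q[:,:2]-Q[:,:2].mean(0),np.ones(len(Q))],Q[:,2],rcond=None)[0]; print(co,np.hypot(*co[:2]),np.arctan2(-co[1],-co[0]))
for corner in [(315,267),(343,265)]: print("heel",onplane(c,corner,27,st)[0])
for corner in [(305,177),(336,175)]: print("thin",onplane(c,corner,3,st)[0])
m=mask(c,(0,165,90),(4,255,255))|mask(c,(174,165,90),(180,255,255))
for b in blobs(m,300):
    r=cv2.minAreaRect(b); P=onplane(c,cv2.boxPoints(r),78,st)[:,:2]; print("red",r,P.mean(0),P.tolist())
for z,p in((78,(521,141)),(70,(308,133)),(70,(302,0)),(70,(353,161)),(70,(503,154))): print(p,onplane(c,p,z,st)[0])
E
```

```text
(322, 220) [ 20 137 235] [ 570.4 -167.7   14.6]
(330, 250) [ 20 137 235] [ 584.3 -211.5   21.2]
(315, 186) [ 10 166 221] [ 558.1 -120.8    3.3]
(330, 185) [ 14 155 226] [ 579.3 -118.1    4. ]
(322, 151) [  2 169 167] [565.7 -60.   75.8]
(290, 230) [ 12 134 202] [ 523.  -192.9   -1.8]
(370, 200) [ 12 133 214] [ 639.2 -139.3   -1.9]
(290, 180) [ 12 131 140] [ 521.9 -115.    -1.5]
(295, 190) [ 12 133 218] [ 529.4 -129.4   -0.9]
((574.3726806640625, -174.1266632080078), (45.08182144165039, 123.1245346069336), 9.469161987304688) 2398
[ 0.  -0.2 15.2] 0.182883725048005 1.7309548068805878
heel [ 563.6 -237.3   27. ]
heel [ 604.4 -231.9   27. ]
thin [ 543.5 -108.5    3. ]
thin [ 586.9 -103.4    3. ]
red ((321.7293395996094, 150.8982696533203), (31.592449188232422, 31.063949584960938), 86.633544921875) [565.4 -59.9] [[546.6247452787705, -44.248419197536855], [580.5089290890716, -40.561597903100164], [584.8063726096831, -75.43000292986986], [549.8273223898314, -79.30803490592447]]
(521, 141) [786.6 -36.7  78. ]
(308, 133) [549.1 -41.5  70. ]
(302, 0) [538.6  88.4  70. ]
(353, 161) [602.  -70.6  70. ]
(503, 154) [774.6 -53.2  70. ]
```

```bash
cat >run1.py <<'E'
from h import *; from rig import bot; import pickle
np.set_printoptions(precision=2,suppress=True)
yaw=1.676; u=np.array([np.cos(yaw),np.sin(yaw),0]); heel=np.array([584,-234.6,28])
s=heel-u*38
print(bot.tip_reach)
bot.move_to([s[0],s[1],150],down(yaw)); print("hit",bot.servo_line(s.tolist(),speed=100,until_force=8)); bot.dwell(.2)
print(bot.read_state()["ee_pos"],bot.read_state()["grip_width"])
f0=bot.read_state()["ft_force"]
hit=bot.servo_line((s+u*62).tolist(),speed=25,until_force=5); st=bot.read_state()
print(hit,(st["ee_pos"]-s)@u,st["ft_force"]-f0,st["clock"])
c=bot.read_camera("wrist"); pickle.dump((st,c),open("w2.pkl","wb")); cv2.imwrite("pics/w2.png",c["image"])
E
python3 run1.py
```

```text
19.0
hit False
[ 588.14 -272.45   28.4 ] 19.902346242119055
False 61.959482291609035 [ 0.09  0.01 -0.08] 8.2083
```

View pics/w2.png

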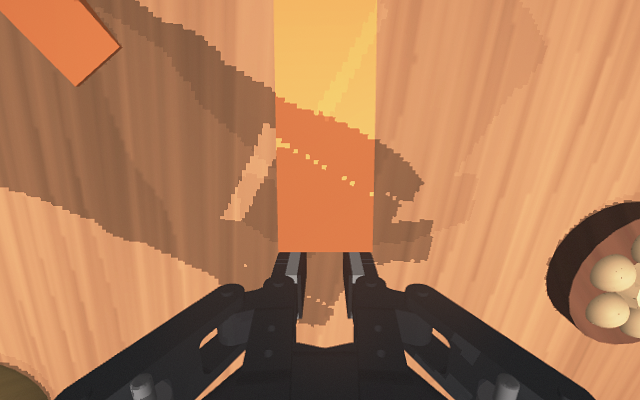

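The wedge is flush against both fingers, with its heel edge at row 252, columns 277–372, and it is straight and centred. I'll push on slowly until it meets resistance.

```bash
cat >run2.py <<'E'
from h import *; from rig import bot; import pickle
np.set_printoptions(precision=2,suppress=True)
yaw=1.676; u=np.array([np.cos(yaw),np.sin(yaw),0]); s=np.array([584,-234.6,28])-u*38
f0=bot.read_state()["ft_force"]
hit=bot.servo_line((s+u*108).tolist(),speed=15,until_force=6); st=bot.read_state()
print(hit,(st["ee_pos"]-s)@u,st["ee_pos"],st["ft_force"]-f0,st["clock"])
c=bot.read_camera("wrist"); pickle.dump((st,c),open("w3.pkl","wb"))
d=bot.read_camera("scene"); pickle.dump(d,open("s3.pkl","wb"))
I=cv2.resize(d["image"][180:330,220:450],None,fx=3.3,fy=3.3); cv2.imwrite("pics/s3.png",I)
E
python3 run2.py
```

```text
True 92.70427923090857 [ 578.27 -180.2    27.92] [-0.19 -3.28  1.35] 10.1833
```

View pics/s3.png

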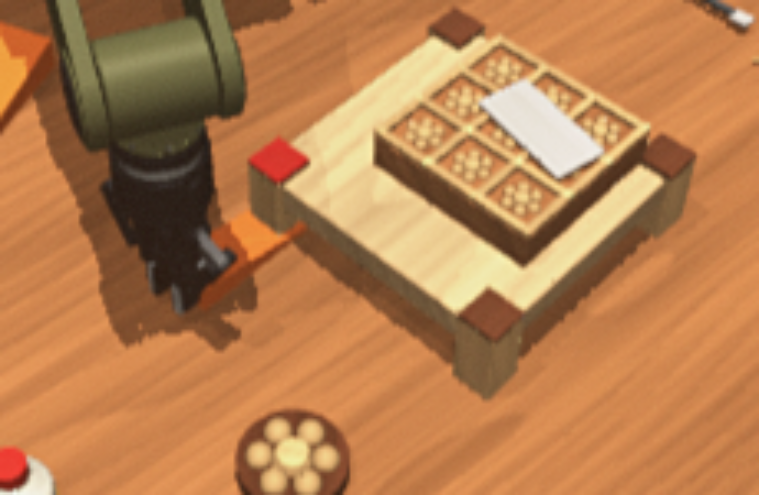

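The stand is level and the wedge is under the foot, stopped at the predicted travel of 93 mm. In the crop, the red cap is at (280,160) and the scraper is still in place on the panel. Next I'll back off and press the cap.

```bash
cat >run3.py <<'E'
from h import *; from rig import bot; import pickle
np.set_printoptions(precision=2,suppress=True)
yaw=1.676; u=np.array([np.cos(yaw),np.sin(yaw),0]); p=bot.read_state()["ee_pos"]
bot.servo_line((p-u*40).tolist(),speed=60); bot.servo_line((p-u*40+[0,0,170]).tolist(),speed=150)
bot.move_gripper(0)
bot.move_to([564.5,-61,200],down(yaw)); 
st=bot.read_state(); c=bot.read_camera("top"); pickle.dump(c,open("t4.pkl","wb"))
bot.servo_line([564.5,-61,112],speed=80); bot.dwell(.3); f0=bot.read_state()["ft_force"]
hit=bot.servo_line([564.5,-61,88],speed=8,until_force=5); z=bot.read_state()["ee_pos"][2]
print("contact",hit,z)
for i in range(12):
    bot.dwell(.15); st=bot.read_state(); f=st["ft_force"][2]-f0[2]; print(round(f,2),round(st["ee_pos"][2],2),end="; ")
    if f<7 and st["ee_pos"][2]>z-3: bot.servo_line([564.5,-61,bot.read_state()["ee_pos"][2]-.4],speed=8)
print(st["clock"])
E
python3 run3.py
```

```text
contact True 97.11158160909476
6.54 97.05; 7.55 97.09; 6.5 97.08; 5.23 97.07; 5.94 97.08; 5.72 97.07; 6.9 97.07; 6.27 97.08; 5.89 97.1; 5.47 97.07; 6.07 97.06; 6.93 97.07; 21.1
```

The cap held at 78 mm under about 6 N. I'll retreat and check.

```bash
cat >run4.py <<'E'
from h import *; from rig import bot; import pickle
np.set_printoptions(precision=2,suppress=True)
bot.servo_line([564.5,-61,200],speed=80)
bot.move_to([566,-130,300],down(1.62)); bot.dwell(.3); st=bot.read_state(); c=bot.read_camera("wrist"); cv2.imwrite("pics/w5.png",c["image"])
m=mask(c,(0,150,90),(4,255,255))|mask(c,(174,150,90),(180,255,255))
for b in blobs(m,300):
    r=cv2.minAreaRect(b); print("red",r[0],onplane(c,r[0],78,st)[0],bydepth(c,r[0],st)[0])
print(st["clock"])
E
python3 run4.py
```

```text
red (327.3913879394531, 114.15345001220703) [565.44 -59.79  78.  ] [564.98 -59.63  78.64]
23.65
```

View pics/w5.png

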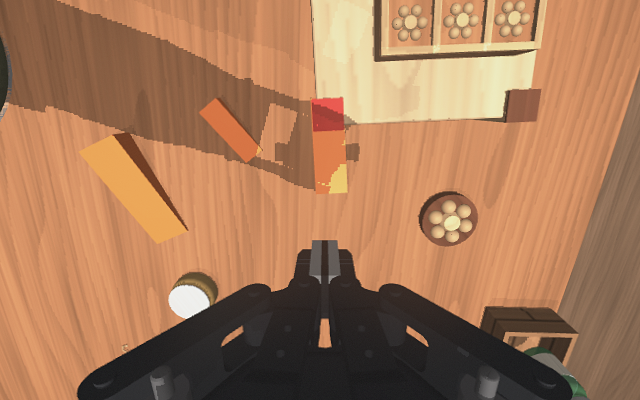

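The cap at (327,114) has not moved from its starting place. The wedge runs straight under it with its heel at (331,192), and nothing is touched.

```bash
python3 -c "
from rig import bot
print(bot.finish_job())"
```

```text
the job is handed in; nothing more can be done
None
```

I pushed the orange wedge snug under the short foot, pressed the red cap with about 6 N without it sinking, withdrew the hand and handed the job in; the stand had not shifted, but no verdict came back.

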